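# Lever up the flap of the scrap-glass bin

### The arm

A 6-joint arm with a two-finger parallel gripper is mounted at the origin on the work surface. World frame = base frame: x ahead of the robot, y to its left, z up, the work surface at z = 0. Lengths are in m, angles in rad, forces in N, time in s.
With the tool pointing down it reaches from about 0.375 to 0.9 m from the base axis. Payload 3.1 kg.
Tool frame: the origin (TCP) lies at the very end of the fingers, on their centre line; the grasp point (between the pads) lies 19 mm behind it; z points along the fingers, y is the direction in which the jaws open and shut (so a half turn about z gives the same grasp; the last joint's range is limited). The gripper opens to 87 mm and grips with 3 to 60 N. Pads are 19 mm wide; open, the fingers measure 117 mm over their backs; the gripper's body (75 mm by 190 mm) begins 51 mm behind the grasp point.
Start: joints at [1.095, 0.527, 1.433, -0, 1.181, -0.178], TCP at [0.183, 0.598, 0.223] pointing down, gripper open.
Joint ranges: [-3.08, 3.08], [-0.75, 2.2], [0.22, 2.44], [-1.43, 4.57], [0, 2.65], [-2.85, 2.85]. Speed limits (rad/s): [2.79, 2.79, 3.14, 3.14, 3.14, 3.14].

### API

Orientations are given as a unit quaternion [x, y, z, w].
In Python, from rig import robot, optics gives the robot as it stands.
- The arm moves only by the shell command python3 -m inch 'ROWS' [FORCE]. ROWS is JSON, a list of rows, each an object of numbers: "ax", "ay", "az": the turn, a rotation vector about the tool's x, y, z in rad; "dx", "dy", "dz": the shift along the tool's x, y, z in mm; "gripper": the opening in per cent of the stroke, from 0 (shut) to 100 (fully open). In form: [{"ax": .., "ay": .., "az": .., "dx": .., "dy": .., "dz": .., "gripper": ..}, ...]. A call has 1 to 8 rows; each row shifts and turns the commanded pose from where the row before left it, along the tool's axes as they then stand; what a row does not reach is not made up. A row lasts 1/10 s, in which the tool goes at most 50 mm and 8.59 degrees, less where a joint would pass 70% of its speed; a pose out of reach is approached as far as the arm can. A call with a gripper value outside its range is refused whole. The fingers move at their own pace and stop on an object; FORCE is the grip in N (left out, the last holds). Time passes only in rows, so rows that do not move let the fingers close. It gives the time, the measured TCP pose, the force and the opening at its end, in the units of the state.
- robot.get_obs(): the state, without advancing time (a new reading comes with each control period).
- optics.camera(name): name is "side" or "top"; returns a dict with "img" (420x560x3 uint8, red, green, blue), "depth" (420x560 float32, m along the optical axis (not along the pixel's ray), 0 where there is no reading), "camera_matrix" (3x3 intrinsics, pixels), "k1" (the pictures are not rectified: a ray, as slopes to the right and down, at radius r is drawn at 1 + k1 r^2 times it, then the intrinsics apply), "position" and "attitude" of the camera in the world. Camera axes: x right, y up, looking along -z (the intrinsics and any distortion apply to the point x, -y, -z); pixel columns grow to the right and rows downward; lengths in m; the calibration is good to about 2 mm. A picture is of the moment at which its call begins.
- robot.hand_in(): hands the job in, once; it reports no verdict.
The state is a dict: "time": time; "q": joint angles; "joint_velocities": joint speeds; "joint_torque": joint torques, N m; "position": TCP position; "tool_rot": TCP orientation; "ft_force": force on the tool from outside, world axes, zero at the start; "moment": the same for the moment, N m; "grip_width": finger opening in m.
Only numpy, scipy, OpenCV 4.12 (cv2) and the standard library are available. Lean on these libraries where they do the work, as an engineer would, in place of code of your own. Each camera call takes 0.05 s, during which the arm holds its last target.

### The job

With the fingertips, push the brass bolt fully back off the flap of the scrap-glass bin, then press down the yellow pad on the long end of the lever until the lip of the heavy flap stands about 45 mm higher than shut, and finish holding it open there with the fingers still pressing on the pad. Only touch and press: do not lift the lever from its fulcrum or pull its pad up, do not raise the flap by hand, and leave all the other things where they are.

Things in the scene. Friction and masses are not known exactly. Their poses are not given: they have to be found in the camera images.
- hatch: Fixed steel base plate that carries a grey scrap-glass bin (170 x 150 mm, rim 94 mm above the table), a blue fulcrum fork and a blue bolt bracket; stands anywhere at any moderate yaw. Origin on the table, right under the fulcrum; z up. Along its +y axis lies the lever's long end, along -y the bin (centre 185 mm from the origin). Its +x axis is the way the bolt is withdrawn.
- flap: Heavy steel flap (about 3 kg, may vary by a quarter) that lies on the bin, 166 x 148 x 14 mm, top 110 mm above the table when shut (a 6 mm higher stiffening plate in the middle). Hinged along the bin's rim far from the lever; origin on that hinge line at its underside; its x axis is the hinge axis, its y axis points along the flap to its lip, z is its upward normal (vertical when shut; tilt of z = opening angle). It falls shut when let go. Only the lever should raise it.
- flap_lip (a point): Top of the free end of the flap's lip (tongue 90 mm wide with a yellow stripe, sticking out from the bin over the lever's toe), 183 mm from the hinge; 110 mm above the table when shut.
- bolt (a joint): Brass slide bolt in m: 0 = shut, its tongue 20 mm over the flap's lip so that the flap cannot rise; 0.045 = fully withdrawn, at its stop. Moves along the hatch's +x axis, stays where it is left, needs about 2 N. Starts within 5 mm of shut.
- bolt_knob (a point): Centre of the top of the bolt's upright brass knob, 16 mm in diameter and 36 mm tall; its top is 158 mm above the table, its foot 122 mm. Pushed from its side towards the hatch's +x. Moves with the bolt.
- lever: Loose steel lever, bar 24 x 10 mm and 360 mm long, that rests in the open-topped fulcrum fork on its 12 mm cross pin. Origin at the pin's centre, 100 mm above the table. The long end (with a yellow pad) points along its +y axis and slopes up at about 0.25 rad at rest; the short end's toe, 90 mm from the pin, lies under the flap's lip. Its x axis is the turning axis. The body's own axes are level at rest.
- lever_pad (a point): Centre of the upper face of the yellow pad on the lever's long end (pad 60 mm wide, 75 mm long along the lever), 230 mm from the pin, about 169 mm above the table at rest. Pressing it down turns the lever about its pin, so the pad moves on an arc; it takes 2 to 8 N. With the pad 100 mm above the table the lip is about 30 mm up, at 83 mm about 36 mm, at 65 mm about 43 mm, at 46 mm about 50 mm. The pad's underside meets the table when its top is about 20 mm above the table.
- saddle (a point): Fixed point at the pin's seat in the fulcrum fork, 100 mm above the table: the lever's origin when properly seated.
- tumbler: Bystander: green glass tumbler, 64 mm across, 100 mm tall. Origin at the centre of its underside. Loose; to be left alone.
- forming_block: Bystander: dark wooden forming block 60 x 60 x 45 mm with a round handle sticking 90 mm out on its -x side. Origin at the centre of its underside (of the block). Loose; to be left alone.
- frit_jar: Bystander: closed glass jar, 60 mm across, 85 mm tall. Origin at the centre of its underside. Loose; to be left alone.
- jacks: Bystander: pair of steel jacks (large tongs) lying flat, 230 mm long, 12 mm high. Origin at the centre of its underside. Loose; to be left alone.
- paperweight: Bystander: amber glass paperweight, 76 mm across, 55 mm tall. Origin at the centre of its underside. Loose; to be left alone.
- colour_can: Bystander: steel can with a red band, 70 mm across, 100 mm tall. Origin at the centre of its underside. Loose; to be left alone.
- cork_paddle: Bystander: cork paddle lying flat, 230 mm long over its handle, 20 mm high. Origin at the centre of its underside (where handle and paddle meet). Loose; to be left alone.
- bowl: Bystander: blue ceramic bowl, 100 mm across, 55 mm tall. Origin at the centre of its underside. Loose; to be left alone.

How it is judged:
By the outcome, as a careful person would: the job done as asked, in the order asked, and still so for the second after the job is handed in, while the arm keeps its last pose, push and grip.
It also fails if it takes over 48 s, if anything falls off the work surface, if the arm or the gripper's body presses on something with over 40 N, if the wrist force passes 120 N, or if a joint passes its speed limit or range.

## Working session

There is one attempt and no reset: what is moved stays moved. The work goes in short steps, Python scripts to look and compute and a shell command to move; the robot and the scene stay as the last step left them, time stands still between calls to the robot, and variables do not carry over. Pictures are saved under pics/ and viewed, and the job is handed in when it is done.

```bash
ls; mkdir -p pics; python3 - <<'E'
from rig import robot, optics
import cv2, numpy as np, pickle
print(robot.get_obs())
for n in ["side","top"]:
    c=optics.camera(n); pickle.dump(c,open(f"pics/{n}0.pkl","wb"))
    cv2.imwrite(f"pics/{n}0.png",cv2.resize(c["img"][:,:,::-1],(800,600)))
    print(n,c["camera_matrix"],c["k1"],c["position"],c["attitude"])
E
```

```text
pics
{'time': 0.0, 'q': array([ 1.09550584e+00,  5.28476336e-01,  1.43386238e+00, -1.44648859e-05,
        1.18136156e+00, -1.78464310e-01]), 'joint_velocities': array([-0.00188063, -0.00145476,  0.00022047, -0.00170569, -0.00063071,
        0.00047944]), 'joint_torque': array([-8.30719864e-05, -4.40043390e+01, -1.76590794e+01,  6.29841350e-02,
        5.83103439e-02, -1.62269948e-04]), 'position': array([0.18243192, 0.5970476 , 0.22157806]), 'tool_rot': array([ 1.47866050e-01,  9.89006836e-01, -1.00016029e-03, -3.32032034e-04]), 'ft_force': array([-0.15605374,  0.28502102,  0.30684804]), 'moment': array([ 0.02364902, -0.02244233,  0.0299913 ]), 'grip_width': 0.08708232247588618}
side [[393.57602895   0.         282.773919  ]
 [  0.         393.57602895 207.41075503]
 [  0.           0.           1.        ]] -0.08144914553425575 [ 0.12605925 -0.88092683  0.90317817] [ 0.42074374 -0.11239298 -0.21547758  0.87402056]
top [[443.68353573   0.         272.90541101]
 [  0.         443.68353573 212.05657849]
 [  0.           0.           1.        ]] 0.00035172014995826773 [ 0.46847218 -0.01674461  1.51045935] [ 0.04486372 -0.03024717 -0.70080114  0.71130171]
```

View pics/side0.png

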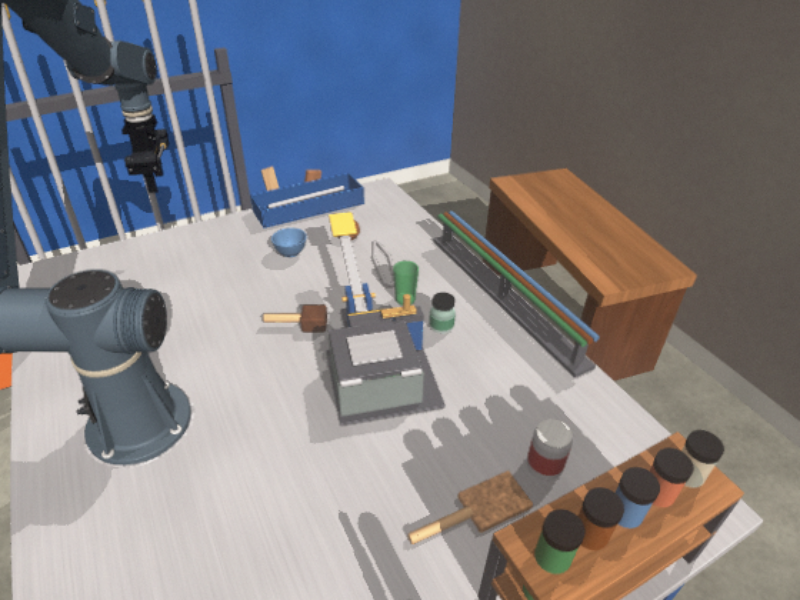

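View pics/top0.png

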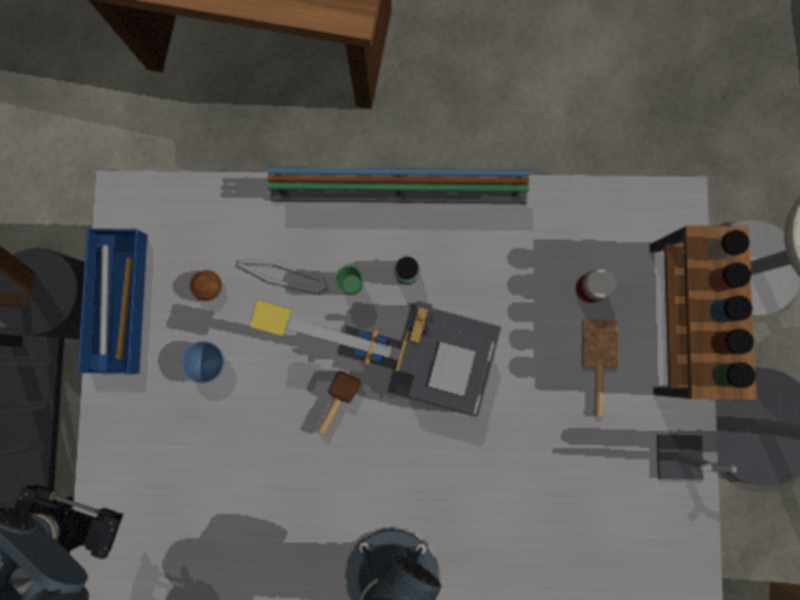

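```bash
cat > h.py <<'E'
import numpy as np, cv2, pickle
from scipy.spatial.transform import Rotation as R
def cal(c):
    K=np.array(c["camera_matrix"]);d=np.array([c["k1"],0,0,0,0.]);Rw=R.from_quat(c["attitude"]).as_matrix();return K,d,Rw,np.array(c["position"])
def unproj(c,u,v,depth=None,z=None):
    K,d,Rw,p=cal(c)
    s=cv2.undistortPoints(np.array([[[u,v]]],float),K,d)[0,0]
    ray=Rw@np.array([s[0],-s[1],-1.])
    if z is not None: return p+ray*(z-p[2])/ray[2]
    if depth is None: depth=c["depth"][int(round(v)),int(round(u))]
    return p+ray*depth
def cloud(c):
    K,d,Rw,p=cal(c);h,w=c["depth"].shape
    vv,uu=np.mgrid[:h,:w];s=cv2.undistortPoints(np.stack([uu,vv],-1).reshape(-1,1,2).astype(float),K,d).reshape(-1,2)
    D=c["depth"].reshape(-1,1)
    P=np.c_[s[:,0],-s[:,1],-np.ones(len(s))]*D
    P=(P@Rw.T+p);P[D[:,0]==0]=np.nan
    return P.reshape(h,w,3)
def proj(c,X):
    K,d,Rw,p=cal(c);q=(np.atleast_2d(X)-p)@Rw;q=q*[1,-1,-1]
    return cv2.projectPoints(q.reshape(-1,1,3),np.zeros(3),np.zeros(3),K,d)[0].reshape(-1,2)
def crop(c,u0,u1,v0,v1,s,fn):
    im=c["img"][v0:v1,u0:u1,::-1];cv2.imwrite(fn,cv2.resize(im,None,fx=s,fy=s,interpolation=cv2.INTER_CUBIC))
def load(n): return pickle.load(open(n,"rb"))
E
python3 - <<'E'
from h import *
t=load("pics/top0.pkl");s=load("pics/side0.pkl")
crop(t,160,360,170,300,4,"pics/tc.png"); crop(s,180,320,140,300,3.7,"pics/sc.png")
for n,c in(("t",t),("s",s)):
    P=cloud(c);img=c["img"].astype(int)
    y=(img[...,0]>150)&(img[...,1]>130)&(img[...,2]<90)&(P[...,2]>.12)
    print(n,y.sum(),np.nanmedian(P[y],0),np.nanmean(P[y],0), P[y][:,2].min(),P[y][:,2].max())
E
```

```text
t 428 [0.57706598 0.26815571 0.16873156] [0.57692934 0.26822064 0.16867404] 0.1543799121885978 0.18086685496577348
s 428 [ 0.56408168 -0.71823291  0.19967718] [ 0.58196374 -0.65751462  0.20142109] 0.12315802206386695 0.5765378111146044
```

View pics/tc.png

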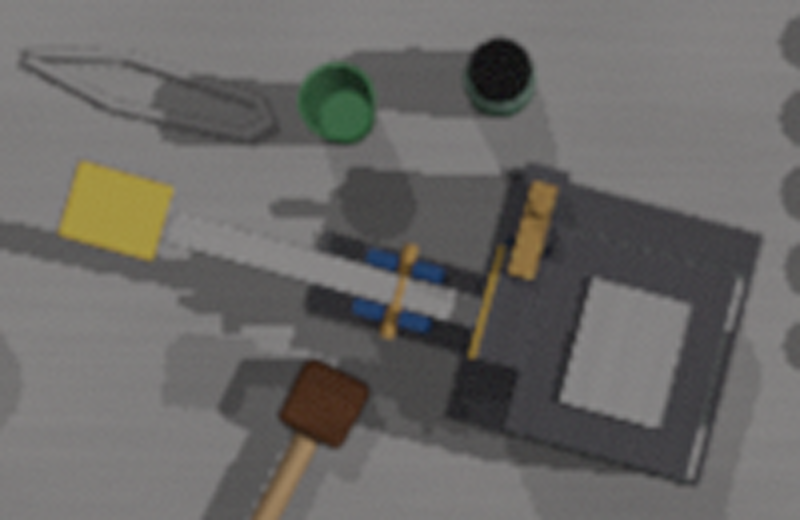

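View pics/sc.png

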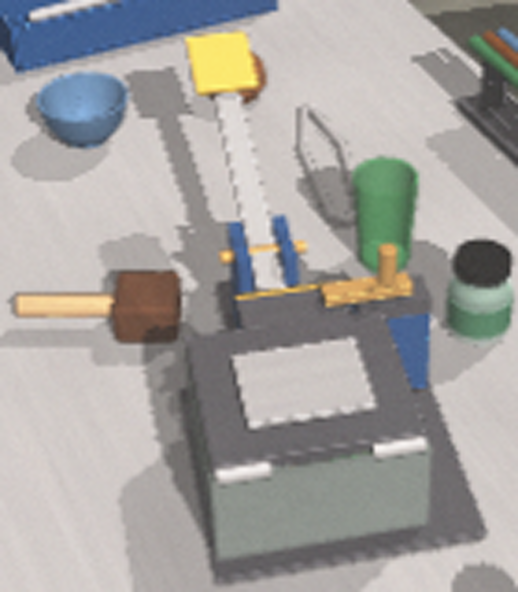

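```bash
python3 - <<'E'
from h import *
np.set_printoptions(precision=4,suppress=True)
t=load("pics/top0.pkl");s=load("pics/side0.pkl")
f=lambda x,y:(160+x/4-.4,170+y/4-.4)
pad=unproj(t,*f(117,211),z=.169);pin=unproj(t,*f(400,292),z=.106)
print("pad",pad,"pin",pin,"lip mid",unproj(t,*f(487,302),z=.11))
e1=unproj(t,*f(411,250),z=.105);e2=unproj(t,*f(389,334),z=.105);print("pin ends",e1,e2)
d=(pad-pin)[:2];print(np.hypot(*d),np.degrees(np.arctan2(d[1],d[0])))
print("knob side",unproj(s,180+387/3.7-.4,140+249/3.7-.4,z=.158))
P=cloud(t);m=(P[...,2]>.135)&(P[...,2]<.2)&(np.hypot(P[...,0]-.6,P[...,1]-.0)<.13)
print(m.sum(),P[m]);print(np.argwhere(m)[:, ::-1])
P=cloud(s);m=(P[...,2]>.135)&(P[...,2]<.17)&(np.hypot(P[...,0]-.6,P[...,1]-.0)<.1);print(P[m],np.argwhere(m)[:, ::-1].mean(0))
crop(t,270,320,200,250,12,"pics/k.png")
for nm,(x,y),z in (("tumbler",(340,95),.1),("jar",(499,68),.085),("block",(323,403),.045)): print(nm,unproj(t,*f(x,y),z=z))
E
```

```text
pad [0.5763 0.2677 0.169 ] pin [0.5204 0.0541 0.106 ] lip mid [ 0.5134 -0.0148  0.11  ]
pin ends [0.5538 0.046  0.105 ] [0.4872 0.0622 0.105 ]
0.22080078943810008 75.32083388392822
knob side [ 0.5847 -0.0558  0.158 ]
24 [[ 0.5924 -0.0495  0.1537]
 [ 0.5925 -0.0526  0.154 ]
 [ 0.5925 -0.0556  0.1542]
 [ 0.589  -0.0464  0.1577]
 [ 0.589  -0.0494  0.1573]
 [ 0.5888 -0.0524  0.16  ]
 [ 0.5891 -0.0555  0.1577]
 [ 0.5892 -0.0586  0.1571]
 [ 0.5861 -0.0465  0.1556]
 [ 0.5858 -0.0494  0.1597]
 [ 0.5857 -0.0524  0.1612]
 [ 0.5865 -0.0557  0.1526]
 [ 0.5862 -0.0587  0.1561]
 [ 0.5832 -0.0465  0.1532]
 [ 0.583  -0.0495  0.1561]
 [ 0.5827 -0.0525  0.1604]
 [ 0.5828 -0.0556  0.1591]
 [ 0.5835 -0.0589  0.1515]
 [ 0.5815 -0.047   0.1362]
 [ 0.5797 -0.0495  0.1591]
 [ 0.5799 -0.0526  0.1576]
 [ 0.5798 -0.0556  0.159 ]
 [ 0.5803 -0.0588  0.1536]
 [ 0.578  -0.053   0.1428]]
[[293 219]
 [294 219]
 [295 219]
 [292 220]
 [293 220]
 [294 220]
 [295 220]
 [296 220]
 [292 221]
 [293 221]
 [294 221]
 [295 221]
 [296 221]
 [292 222]
 [293 222]
 [294 222]
 [295 222]
 [296 222]
 [292 223]
 [293 223]
 [294 223]

[... 522 characters left out ...]
 0.5872 -0.0629  0.1539]
 [ 0.5783 -0.0539  0.1468]
 [ 0.5781 -0.0606  0.1517]
 [ 0.5825 -0.0589  0.1489]
 [ 0.5867 -0.0578  0.1465]
 [ 0.5881 -0.0614  0.1486]
 [ 0.5764 -0.0575  0.1462]
 [ 0.5779 -0.0611  0.1482]
 [ 0.5821 -0.0599  0.1458]
 [ 0.585  -0.061   0.1455]
 [ 0.5888 -0.0604  0.1437]
 [ 0.5787 -0.0534  0.1384]
 [ 0.5792 -0.0588  0.1421]
 [ 0.5822 -0.0598  0.1418]
 [ 0.585  -0.061   0.1415]
 [ 0.5889 -0.0604  0.1397]
 [ 0.5782 -0.0545  0.1354]
 [ 0.5784 -0.0605  0.1397]
 [ 0.583  -0.0585  0.1365]
 [ 0.5845 -0.0621  0.1386]
 [ 0.5876 -0.0628  0.1379]
 [ 0.5843 -0.0626  0.135 ]] [284.075 209.7  ]
tumbler [0.678  0.1057 0.1   ]
jar [ 0.704  -0.0219  0.085 ]
block [0.4308 0.1186 0.045 ]
```

View pics/k.png

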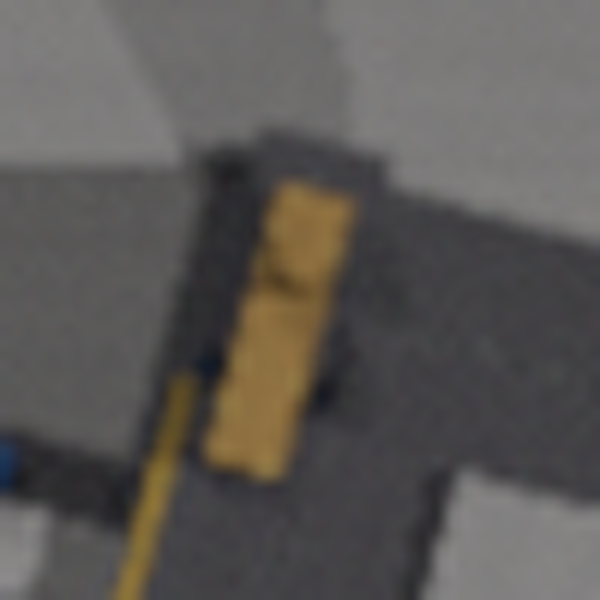

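The side view shows the knob at about (285,207). The top view shows the knob at (294,221), the pad at (189,222) and the pin at (260,243), all in raw pixels. The hatch +x axis points at about -14.5° in the world, and the tool's -x axis is almost aligned with it.

```bash
python3 -m inch '[{"az":-0.047,"gripper":0},{"dx":-32,"dy":-33,"gripper":0},{"dx":-32,"dy":-33,"gripper":0},{"dx":-32,"dy":-33,"gripper":0},{"dx":-32,"dy":-33,"gripper":0},{"dx":-32,"dy":-33,"gripper":0},{"dx":-32,"dy":-33,"gripper":0},{"dx":-32,"dy":-33,"gripper":0}]' 20; python3 -m inch '[{"dx":-32,"dy":-33,"gripper":0},{"dx":-32,"dy":-33,"gripper":0},{"dx":-32,"dy":-33,"gripper":0},{"dx":-32,"dy":-33,"gripper":0},{"dx":-32,"dy":-33,"gripper":0},{"dx":-32,"dy":-33,"gripper":0},{"dx":-32,"dy":-33,"gripper":0},{"gripper":0}]'
python3 - <<'E'
from h import *
from rig import robot
o=robot.get_obs();p=o["position"];Rt=R.from_quat(o["tool_rot"]).as_matrix()
print(p,Rt.round(3),o["grip_width"],o["ft_force"])
print("to start, tool mm",1e3*Rt.T@(np.array([.553,-.0463,.222])-p))
E
```

```text
[0.18243148 0.59708966 0.22167591] [[-0.956  0.292 -0.001]
 [ 0.292  0.956 -0.002]
 [ 0.    -0.002 -1.   ]] 0.08717111614170502 [0.62097313 0.07399865 0.03158629]
to start, tool mm [-5.42520301e+02 -5.06895375e+02  4.43753420e-01]invalid input
invalid input
```

```bash
python3 -m inch '[{"ax":0,"ay":0,"az":-0.047,"dx":0,"dy":0,"dz":0,"gripper":0}]' 20; python3 -m inch --help
```

```text
time: 0.2
position: [0.1825, 0.5973, 0.2219]
tool_rot: [0.124, 0.992, -0.001, -0.0]
ft_force: [-0.0, 0.3, -0.2]
grip_width: 0.0838invalid input: not JSON, or not a number
```

All the keys are needed in each row.

```bash
python3 -m inch '[{"ax":0,"ay":0,"az":0,"dx":-32,"dy":-33,"dz":0,"gripper":0},{"ax":0,"ay":0,"az":0,"dx":-32,"dy":-33,"dz":0,"gripper":0},{"ax":0,"ay":0,"az":0,"dx":-32,"dy":-33,"dz":0,"gripper":0},{"ax":0,"ay":0,"az":0,"dx":-32,"dy":-33,"dz":0,"gripper":0},{"ax":0,"ay":0,"az":0,"dx":-32,"dy":-33,"dz":0,"gripper":0},{"ax":0,"ay":0,"az":0,"dx":-32,"dy":-33,"dz":0,"gripper":0},{"ax":0,"ay":0,"az":0,"dx":-32,"dy":-33,"dz":0,"gripper":0},{"ax":0,"ay":0,"az":0,"dx":-32,"dy":-33,"dz":0,"gripper":0}]'
python3 -m inch '[{"ax":0,"ay":0,"az":0,"dx":-32,"dy":-33,"dz":0,"gripper":0},{"ax":0,"ay":0,"az":0,"dx":-32,"dy":-33,"dz":0,"gripper":0},{"ax":0,"ay":0,"az":0,"dx":-32,"dy":-33,"dz":0,"gripper":0},{"ax":0,"ay":0,"az":0,"dx":-32,"dy":-33,"dz":0,"gripper":0},{"ax":0,"ay":0,"az":0,"dx":-32,"dy":-33,"dz":0,"gripper":0},{"ax":0,"ay":0,"az":0,"dx":-32,"dy":-33,"dz":0,"gripper":0},{"ax":0,"ay":0,"az":0,"dx":-32,"dy":-33,"dz":0,"gripper":0},{"ax":0,"ay":0,"az":0,"dx":0,"dy":0,"dz":0,"gripper":0}]'
python3 - <<'E'
from h import *
from rig import robot
o=robot.get_obs();p=o["position"];Rt=R.from_quat(o["tool_rot"]).as_matrix()
print(p,Rt.round(3),o["grip_width"],o["ft_force"])
print("to start, tool mm",1e3*Rt.T@(np.array([.553,-.0463,.222])-p))
E
```

```text
time: 1.0
position: [0.3659, 0.2769, 0.2224]
tool_rot: [0.124, 0.992, -0.0, -0.0]
ft_force: [1.1, 0.5, 0.3]
grip_width: 0.0232
time: 1.8
position: [0.5294, -0.0059, 0.2226]
tool_rot: [0.127, 0.992, -0.001, 0.002]
ft_force: [-0.1, -0.2, -0.0]
grip_width: 0.0004
[ 0.52938928 -0.00586393  0.22255817] [[-0.968  0.253  0.004]
 [ 0.253  0.968 -0.003]
 [-0.005 -0.001 -1.   ]] 0.00035270395773152744 [-0.08834838 -0.17540888 -0.02924281]
to start, tool mm [-33.05720778 -33.15854151   0.76508313]
```

```bash
python3 -m inch '[{"ax":0,"ay":0,"az":0,"dx":-33,"dy":-33,"dz":0,"gripper":0},{"ax":0,"ay":0,"az":0,"dx":0,"dy":0,"dz":0,"gripper":0},{"ax":0,"ay":0,"az":0,"dx":0,"dy":0,"dz":40,"gripper":0},{"ax":0,"ay":0,"az":0,"dx":0,"dy":0,"dz":35,"gripper":0},{"ax":0,"ay":0,"az":0,"dx":0,"dy":0,"dz":12,"gripper":0},{"ax":0,"ay":0,"az":0,"dx":0,"dy":0,"dz":0,"gripper":0}]'
python3 - <<'E'
from h import *
from rig import robot,optics
for n in ("side","top"):
    c=optics.camera(n);pickle.dump(c,open(f"pics/{n}1.pkl","wb"))
    if n=="side":crop(c,210,320,150,260,5,"pics/s1.png")
    else: crop(c,230,350,170,290,5,"pics/t1.png")
print(robot.get_obs()["position"])
E
```

```text
time: 2.4
position: [0.5475, -0.0396, 0.1338]
tool_rot: [0.124, 0.992, 0.0, -0.003]
ft_force: [0.5, 0.7, 0.4]
grip_width: 0.0004
[ 0.54988953 -0.04042876  0.13636737]
```

View pics/s1.png

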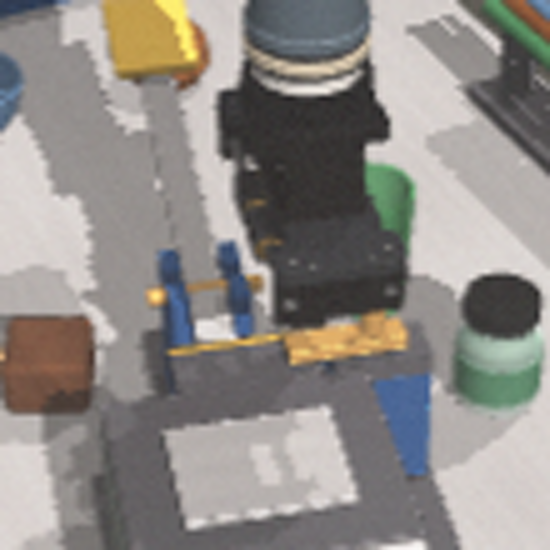

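The side picture shows the gripper beside the knob at about (285,215) raw, with nothing touched. I'll correct the 5 mm lateral offset, then push.

```bash
python3 -m inch '[{"ax":0,"ay":0,"az":0,"dx":-5,"dy":-5,"dz":0,"gripper":0},{"ax":0,"ay":0,"az":0,"dx":-8,"dy":0,"dz":0,"gripper":0},{"ax":0,"ay":0,"az":0,"dx":-8,"dy":0,"dz":0,"gripper":0},{"ax":0,"ay":0,"az":0,"dx":-8,"dy":0,"dz":0,"gripper":0},{"ax":0,"ay":0,"az":0,"dx":-8,"dy":0,"dz":0,"gripper":0}]'
python3 -m inch '[{"ax":0,"ay":0,"az":0,"dx":-6,"dy":0,"dz":0,"gripper":0},{"ax":0,"ay":0,"az":0,"dx":-6,"dy":0,"dz":0,"gripper":0},{"ax":0,"ay":0,"az":0,"dx":-5,"dy":0,"dz":0,"gripper":0}]'
python3 -m inch '[{"ax":0,"ay":0,"az":0,"dx":-3,"dy":0,"dz":0,"gripper":0},{"ax":0,"ay":0,"az":0,"dx":0,"dy":0,"dz":0,"gripper":0}]'
```

```text
time: 3.0
position: [0.5844, -0.055, 0.1359]
tool_rot: [0.125, 0.992, -0.0, -0.0]
ft_force: [-2.2, 0.4, 1.0]
grip_width: 0.0005
time: 3.3
position: [0.6007, -0.0592, 0.1354]
tool_rot: [0.125, 0.992, -0.0, -0.0]
ft_force: [-1.8, -0.9, 1.6]
grip_width: 0.0005
time: 3.5
position: [0.604, -0.0599, 0.1354]
tool_rot: [0.125, 0.992, -0.0, 0.0]
ft_force: [-0.3, -0.2, 0.3]
grip_width: 0.0008
```

```bash
python3 -m inch '[{"ax":0,"ay":0,"az":0,"dx":-2,"dy":0,"dz":0,"gripper":0},{"ax":0,"ay":0,"az":0,"dx":-2,"dy":0,"dz":0,"gripper":0}]'
python3 -m inch '[{"ax":0,"ay":0,"az":0,"dx":-2,"dy":0,"dz":0,"gripper":0}]'
python3 -m inch '[{"ax":0,"ay":0,"az":0,"dx":-2,"dy":0,"dz":0,"gripper":0}]'
```

```text
time: 3.7
position: [0.6067, -0.0606, 0.1354]
tool_rot: [0.125, 0.992, 0.0, -0.001]
ft_force: [-2.2, 0.4, 0.9]
grip_width: 0.0002
time: 3.8
position: [0.6089, -0.0611, 0.1354]
tool_rot: [0.125, 0.992, 0.0, -0.0]
ft_force: [-1.8, -1.4, 1.0]
grip_width: 0.0006
time: 3.9
position: [0.6109, -0.0616, 0.1354]
tool_rot: [0.125, 0.992, 0.0, -0.0]
ft_force: [-1.6, 0.2, 0.0]
grip_width: 0.0001
```

```bash
python3 -m inch '[{"ax":0,"ay":0,"az":0,"dx":-1,"dy":0,"dz":0,"gripper":0}]'
python3 -m inch '[{"ax":0,"ay":0,"az":0,"dx":0,"dy":0,"dz":0,"gripper":0}]'
```

```text
time: 4.0
position: [0.6115, -0.0618, 0.1354]
tool_rot: [0.125, 0.992, 0.0, -0.001]
ft_force: [-3.2, 0.5, 1.3]
grip_width: 0.0003
time: 4.1
position: [0.6115, -0.0617, 0.1354]
tool_rot: [0.125, 0.992, 0.0, -0.001]
ft_force: [-2.5, -0.9, -0.3]
grip_width: 0.0005
```

```bash
for i in 1; do python3 -m inch '[{"ax":0,"ay":0,"az":0,"dx":-2,"dy":0,"dz":0,"gripper":0}]'
python3 -m inch '[{"ax":0,"ay":0,"az":0,"dx":-1,"dy":0,"dz":0,"gripper":0}]'
python3 -m inch '[{"ax":0,"ay":0,"az":0,"dx":0,"dy":0,"dz":0,"gripper":0}]'; done
```

```text
time: 4.2
position: [0.6117, -0.0618, 0.1353]
tool_rot: [0.124, 0.992, 0.0, -0.003]
ft_force: [-7.3, 0.8, 5.6]
grip_width: 0.0004
time: 4.3
position: [0.6117, -0.0618, 0.1353]
tool_rot: [0.124, 0.992, 0.0, -0.004]
ft_force: [-9.4, 1.3, 6.3]
grip_width: 0.0005
time: 4.4
position: [0.6116, -0.0618, 0.1353]
tool_rot: [0.124, 0.992, 0.0, -0.004]
ft_force: [-8.2, 1.0, 5.3]
grip_width: 0.0006
```

The knob has travelled about 45 mm and stalls with rising force, so it's at its stop. I'll back off, lift, and take a picture to check the bolt.

```bash
python3 -m inch '[{"ax":0,"ay":0,"az":0,"dx":8,"dy":0,"dz":0,"gripper":0},{"ax":0,"ay":0,"az":0,"dx":10,"dy":0,"dz":0,"gripper":0},{"ax":0,"ay":0,"az":0,"dx":0,"dy":0,"dz":-45,"gripper":0},{"ax":0,"ay":0,"az":0,"dx":0,"dy":0,"dz":-50,"gripper":0},{"ax":0,"ay":0,"az":0,"dx":12,"dy":38,"dz":0,"gripper":0},{"ax":0,"ay":0,"az":0,"dx":12,"dy":38,"dz":0,"gripper":0},{"ax":0,"ay":0,"az":0,"dx":12,"dy":38,"dz":0,"gripper":0},{"ax":0,"ay":0,"az":0,"dx":12,"dy":38,"dz":0,"gripper":0}]'
python3 -m inch '[{"ax":0,"ay":0,"az":0,"dx":12,"dy":38,"dz":0,"gripper":0},{"ax":0,"ay":0,"az":0,"dx":12,"dy":38,"dz":0,"gripper":0},{"ax":0,"ay":0,"az":0,"dx":12,"dy":38,"dz":0,"gripper":0},{"ax":0,"ay":0,"az":0,"dx":12,"dy":38,"dz":0,"gripper":0},{"ax":0,"ay":0,"az":0,"dx":0,"dy":0,"dz":0,"gripper":0}]'
cat > look.py <<'E'
from h import *
from rig import robot,optics
import sys
np.set_printoptions(precision=4,suppress=True)
k=sys.argv[1]
for n in ("side","top"):
    c=optics.camera(n);pickle.dump(c,open(f"pics/{n}{k}.pkl","wb"))
    if n=="side":crop(c,180,320,130,290,3.7,f"pics/s{k}.png")
    else: crop(c,160,360,170,300,4,f"pics/t{k}.png")
o=robot.get_obs();p=o["position"];Rt=R.from_quat(o["tool_rot"]).as_matrix()
print(o["time"],p,o["ft_force"],"to pad, tool mm",1e3*Rt.T@(np.array([.5763,.2677,.169])-p))
E
python3 look.py 2
```

```text
time: 5.2
position: [0.5888, 0.1024, 0.2311]
tool_rot: [0.125, 0.992, 0.0, 0.001]
ft_force: [1.5, -0.5, -0.7]
grip_width: 0.0005
time: 5.7
position: [0.579, 0.2653, 0.2308]
tool_rot: [0.122, 0.993, 0.002, 0.001]
ft_force: [0.9, -0.2, -0.7]
grip_width: 0.0003
5.8 [0.5794 0.261  0.2305] [ 0.4656 -0.1822  0.3632] to pad, tool mm [ 4.7309  5.7741 61.4913]
```

View pics/s2.png

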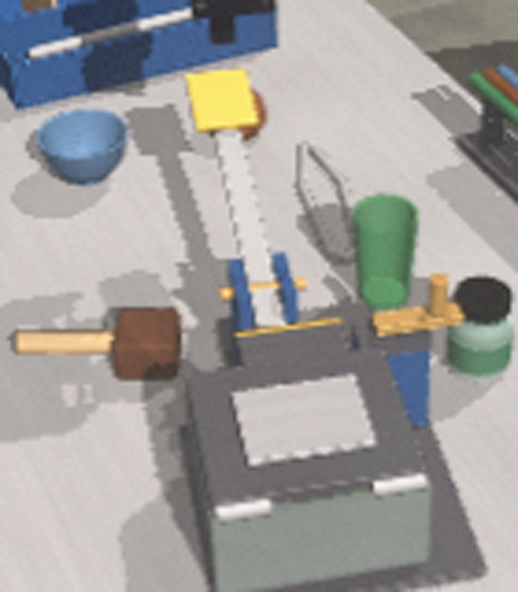

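View pics/t2.png

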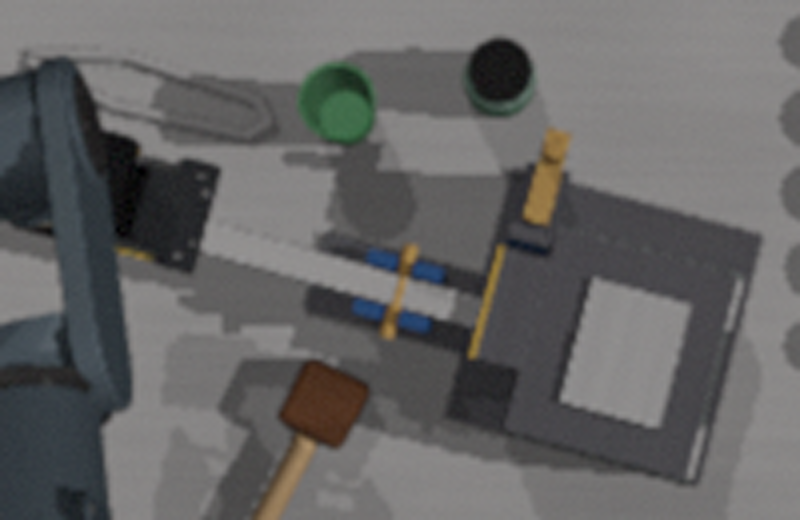

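```bash
python3 - <<'E'
from h import *
t=load("pics/top2.pkl");a=load("pics/top0.pkl")
def k(c):
    P=cloud(c);m=(P[...,2]>.15)&(P[...,2]<.17)&(np.hypot(P[...,0]-.61,P[...,1]+.06)<.06);return P[m].mean(0)
d=k(t)-k(a);print(k(a),k(t),d,np.hypot(*d[:2]),np.degrees(np.arctan2(d[1],d[0])))
E
python3 -m inch '[{"ax":0,"ay":0,"az":0,"dx":5,"dy":6,"dz":30,"gripper":0},{"ax":0,"ay":0,"az":0,"dx":0,"dy":0,"dz":22,"gripper":0},{"ax":0,"ay":0,"az":0,"dx":0,"dy":0,"dz":3,"gripper":0},{"ax":0,"ay":0,"az":0,"dx":0,"dy":0,"dz":3,"gripper":0}]'
python3 -m inch '[{"ax":0,"ay":0,"az":0,"dx":0,"dy":1,"dz":4,"gripper":0},{"ax":0,"ay":0,"az":0,"dx":0,"dy":1,"dz":4,"gripper":0}]'
```

```text
[ 0.58580083 -0.05283462  0.15665724] [ 0.6278949  -0.0637948   0.15771711] [ 0.04209408 -0.01096018  0.00105986] 0.04349754972408169 -14.594259346877742
time: 6.2
position: [0.5767, 0.2658, 0.1725]
tool_rot: [0.125, 0.992, -0.0, 0.0]
ft_force: [0.6, 0.1, 0.9]
grip_width: -0.0
time: 6.4
position: [0.578, 0.2682, 0.1662]
tool_rot: [0.125, 0.992, -0.0, 0.002]
ft_force: [-0.3, -2.6, 4.5]
grip_width: 0.0007
```

The knob shifted about 43.5 mm, measured from its own starting position. It stopped against resistance, and the tongue is visibly clear of the lip. Fingers touch the pad (+4.5 N), so I'll press along the arc.

```bash
python3 -m inch '[{"ax":0,"ay":0,"az":0,"dx":0,"dy":1,"dz":6,"gripper":0},{"ax":0,"ay":0,"az":0,"dx":0,"dy":1,"dz":6,"gripper":0},{"ax":0,"ay":0,"az":0,"dx":0,"dy":1,"dz":6,"gripper":0}]'
python3 -m inch '[{"ax":0,"ay":0,"az":0,"dx":0,"dy":1,"dz":6,"gripper":0},{"ax":0,"ay":0,"az":0,"dx":0,"dy":1,"dz":6,"gripper":0},{"ax":0,"ay":0,"az":0,"dx":0,"dy":1,"dz":6,"gripper":0}]'
python3 -m inch '[{"ax":0,"ay":0,"az":0,"dx":0,"dy":1,"dz":6,"gripper":0},{"ax":0,"ay":0,"az":0,"dx":0,"dy":0,"dz":6,"gripper":0},{"ax":0,"ay":0,"az":0,"dx":0,"dy":0,"dz":6,"gripper":0}]'
python3 look.py 3
```

```text
time: 6.7
position: [0.5792, 0.2728, 0.1481]
tool_rot: [0.125, 0.992, 0.001, 0.002]
ft_force: [-0.1, 0.6, 6.4]
grip_width: 0.0003
time: 7.0
position: [0.5802, 0.276, 0.1303]
tool_rot: [0.125, 0.992, 0.001, 0.002]
ft_force: [-0.0, -0.9, 5.6]
grip_width: 0.0003
time: 7.3
position: [0.5807, 0.2774, 0.1125]
tool_rot: [0.125, 0.992, 0.002, 0.003]
ft_force: [0.9, 2.3, 6.5]
grip_width: 0.0005
7.4 [0.5806 0.2775 0.1118] [1.0688 2.1339 5.4751] to pad, tool mm [  1.4866 -10.3041 -57.2559]
```

View pics/s3.png

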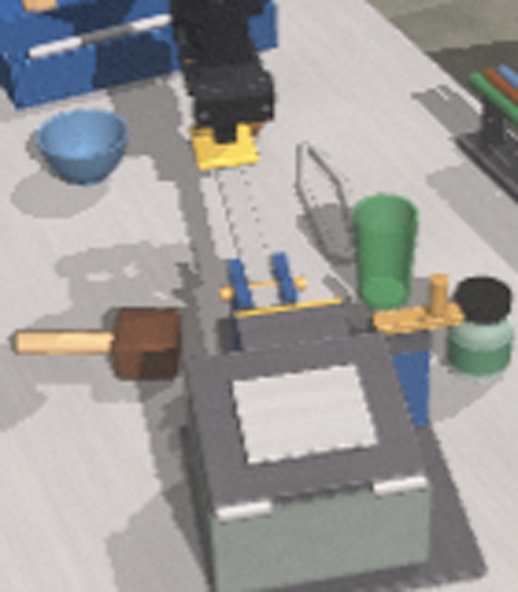

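The flap is rising (lip stripe moved from y≈327 to 308 in the crop), and the lever is seated with fingers on the pad. I'll continue.

```bash
python3 -m inch '[{"ax":0,"ay":0,"az":0,"dx":0,"dy":0,"dz":6,"gripper":0},{"ax":0,"ay":0,"az":0,"dx":0,"dy":0,"dz":6,"gripper":0},{"ax":0,"ay":0,"az":0,"dx":0,"dy":0,"dz":6,"gripper":0},{"ax":0,"ay":0,"az":0,"dx":0,"dy":-1,"dz":6,"gripper":0}]'
python3 -m inch '[{"ax":0,"ay":0,"az":0,"dx":0,"dy":-1,"dz":6,"gripper":0},{"ax":0,"ay":0,"az":0,"dx":0,"dy":-1,"dz":6,"gripper":0},{"ax":0,"ay":0,"az":0,"dx":0,"dy":-1,"dz":6,"gripper":0},{"ax":0,"ay":0,"az":0,"dx":0,"dy":0,"dz":0,"gripper":0}]'
python3 look.py 4
python3 - <<'E'
from h import *
np.set_printoptions(precision=4,suppress=True)
h=np.radians(-14.3);hx=np.array([np.cos(h),np.sin(h)]);hy=np.array([-hx[1],hx[0]]);O=np.array([.5205,.0541])
for k in (0,2,3,4):
    for n in ("side","top"):
        c=load(f"pics/{n}{k}.pkl");P=cloud(c);Q=P[...,:2]-O;a=Q@hx;b=Q@hy;z=P[...,2]
        m=(abs(a)<.065)&(b<-.08)&(b>-.255)&(z>.09)&(z<.19)
        g=np.polyfit(b[m],z[m],1);hi=(abs(a)<.04)&(b<-.075)&(b>-.1)&(z>.09)&(z<.19)
        im=c["img"].astype(int);s=(im[...,0]-im[...,2]>60)&(abs(a)<.055)&(b<-.05)&(b>-.1)&(z>.09)
        pm=(abs(a)<.03)&(b>.2)&(b<.225)&(z<.2)
        print(k,n,"flap angle",np.arctan(-0+g[0]).round(4),"stripe",s.sum(),np.median(P[s],0) if s.sum() else None,"b",np.median(b[s]) if s.sum() else None)
E
```

```text
time: 7.8
position: [0.581, 0.2773, 0.0887]
tool_rot: [0.125, 0.992, 0.003, 0.003]
ft_force: [1.0, 4.1, 7.3]
grip_width: 0.0008
time: 8.2
position: [0.5805, 0.2749, 0.07]
tool_rot: [0.125, 0.992, 0.003, 0.003]
ft_force: [2.0, 4.6, 4.3]
grip_width: 0.0006
8.3 [0.5804 0.2745 0.0702] [2.2294 4.4926 4.2328] to pad, tool mm [  1.6647  -7.0021 -98.9004]
0 side flap angle 0.0133 stripe 64 [ 0.5339 -0.0368  0.1149] b -0.08277945054543055
0 top flap angle 0.0015 stripe 66 [ 0.5355 -0.0275  0.1167] b -0.07456289170855214
2 side flap angle 0.0051 stripe 35 [ 0.5107 -0.0155  0.1111] b -0.06990474492081201
2 top flap angle -0.0097 stripe 44 [ 0.5153 -0.0138  0.11  ] b -0.06802151435434697
3 side flap angle 0.1392 stripe 39 [ 0.5097 -0.0179  0.1352] b -0.0735816635792701
3 top flap angle 0.1262 stripe 51 [ 0.5129 -0.017   0.1359] b -0.07200659816231976
4 side flap angle 0.2287 stripe 40 [ 0.51   -0.0239  0.1528] b -0.07796932207550905
4 top flap angle 0.2075 stripe 52 [ 0.5109 -0.0228  0.1523] b -0.0762539412416034
```

```bash
sleep 1
```

```text
(no output)
```

View pics/s4.png

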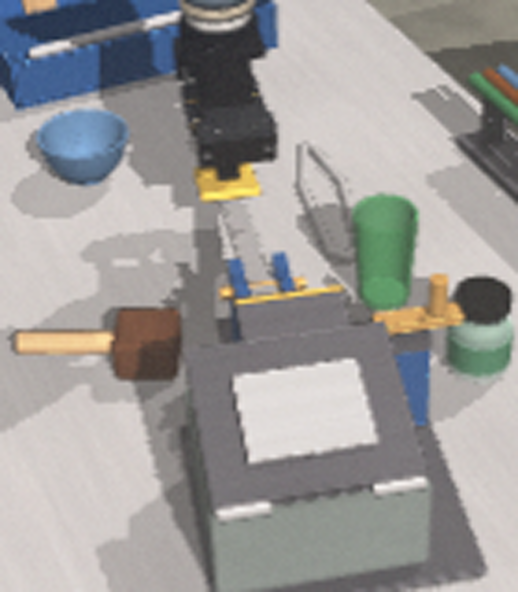

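View pics/t4.png

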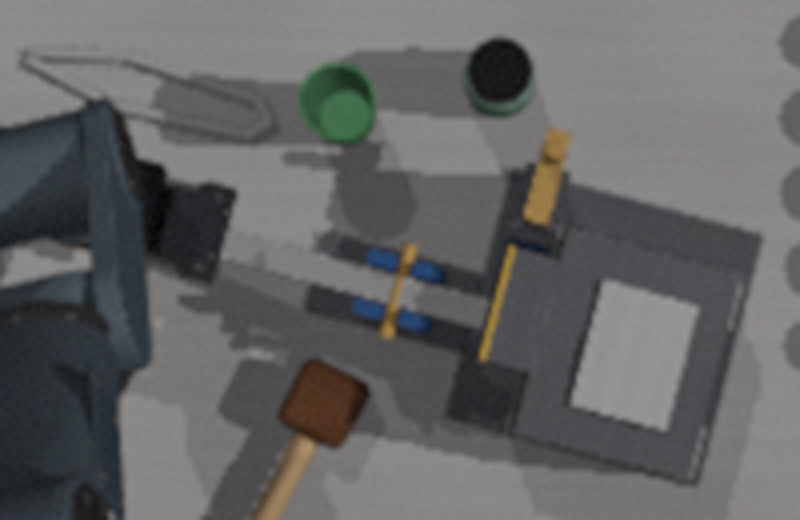

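The lip is up about 42 mm (stripe from 110.5 to 152.5 mm in both views). It needs about 3 mm more, so the pad goes down about 7 mm.

```bash
python3 -m inch '[{"ax":0,"ay":0,"az":0,"dx":0,"dy":1,"dz":3,"gripper":0},{"ax":0,"ay":0,"az":0,"dx":0,"dy":1,"dz":3,"gripper":0},{"ax":0,"ay":0,"az":0,"dx":0,"dy":0,"dz":2,"gripper":0},{"ax":0,"ay":0,"az":0,"dx":0,"dy":0,"dz":0,"gripper":0},{"ax":0,"ay":0,"az":0,"dx":0,"dy":0,"dz":0,"gripper":0},{"ax":0,"ay":0,"az":0,"dx":0,"dy":0,"dz":0,"gripper":0}]'
cat > lip.py <<'E'
from h import *
import sys
np.set_printoptions(precision=4,suppress=True)
h=np.radians(-14.5);hx=np.array([np.cos(h),np.sin(h)]);hy=np.array([-hx[1],hx[0]]);O=np.array([.5205,.0541])
for k in sys.argv[1:]:
    for n in ("side","top"):
        c=load(f"pics/{n}{k}.pkl");P=cloud(c);Q=P[...,:2]-O;a=Q@hx;b=Q@hy;z=P[...,2]
        im=c["img"].astype(int);s=(im[...,0]-im[...,2]>60)&(abs(a)<.045)&(b<-.05)&(b>-.1)&(z>.09)
        w=(im.min(-1)>130)&(abs(a)<.03)&(b<-.1)&(b>-.22)&(z>.1)
        g=np.polyfit(b[w],z[w],1) if w.sum()>20 else [0]
        print(k,n,"stripe",s.sum(),np.median(P[s],0),"plate ang",np.arctan(g[0]))
E
python3 look.py 5; python3 lip.py 2 4 5
```

```text
time: 8.9
position: [0.5792, 0.2737, 0.0616]
tool_rot: [0.124, 0.992, 0.0, 0.001]
ft_force: [0.5, -0.7, 5.4]
grip_width: 0.0005
9.0 [0.5792 0.2738 0.0616] [0.9836 0.1074 5.4823] to pad, tool mm [   0.9923   -6.5169 -107.4065]
2 side stripe 31 [ 0.5065 -0.0149  0.1111] plate ang -0.004898769400897966
2 top stripe 39 [ 0.5105 -0.0137  0.1104] plate ang 0.0003755622551415893
4 side stripe 36 [ 0.507  -0.0228  0.1528] plate ang 0.2149038780364962
4 top stripe 46 [ 0.5064 -0.0201  0.1524] plate ang 0.2349176636123593
5 side stripe 40 [ 0.5037 -0.0235  0.1552] plate ang 0.24822034585392316
5 top stripe 44 [ 0.5062 -0.0229  0.1556] plate ang 0.26590224002156415
```

View pics/s5.png

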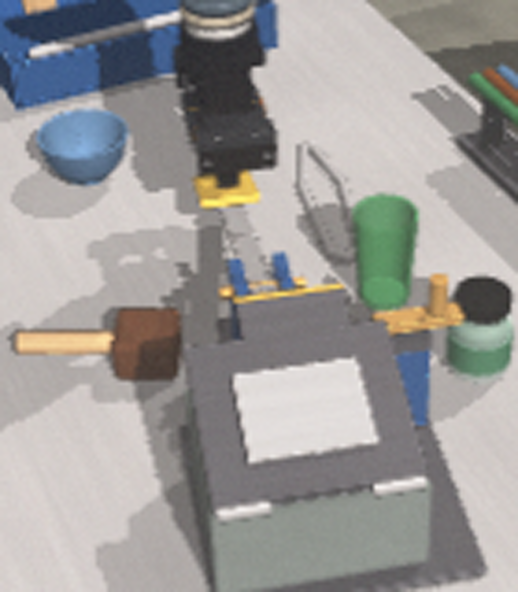

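The lip stands 44–45 mm above shut in both views, and the pose and force are steady at 5.5 N. Handing in.

```bash
python3 - <<'E'
from rig import robot
print(robot.get_obs()["ft_force"],robot.get_obs()["position"]);print(robot.hand_in())
E
```

```text
[0.98360075 0.1074368  5.48225665] [0.57915698 0.27376447 0.06160044]
the job is handed in; nothing more can be done
None
```

I pushed the bolt back with the closed fingertips until it stopped. I then pressed the lever pad down along its arc and handed in at about 9 s, with the fingers still pressing on it.

- **Bolt:** the knob moved about 43.5 mm in the camera, or about 45 mm by the arm's own position, from a start up to 5 mm off shut. It stalled with the force rising to about 9 N, and the tongue is visibly clear of the lip.
- **Flap lip:** it went from about 110.5–111 mm to 155.2–155.6 mm, so it stands 44–45 mm higher than shut. The flap angle read 0.25 rad in the side view and 0.27 rad in the top view; 0.25 rad fits about 45 mm, 0.27 rad about 48 mm.
- **Hold and surroundings:** the push stayed steady at about 5.5 N with the fingertips at 62 mm. The lever still looks seated on its fulcrum, and the bystanders in the last side picture look unmoved. I didn't measure the positions of the lever or the bystanders.

The first two move calls were refused because I had left keys out of the rows; the arm did not move.

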